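# Index the sample table one hole and read the long tube

## Task

The long capped tube on the sample table stands one station to the left or right of the reading head. With a fingertip press the index plunger on the table's arm down, swing the table by it one hole so that the long tube comes under the reading head, and let the plunger spring back up into that hole; then press the read key on the pod to take the reading and let it go. Do not touch, pinch or lift the tube or the vials, do not press the key before the tube is locked under the head, do not turn the table past the next hole, and leave the other things on the bench as they are.

Things in the scene. Friction and masses are not known exactly. Their poses are not given: they have to be found in the camera images.
- reader: Fixed bench reader on a white base plate 335 x 270 x 12 mm overall. Origin: on the work surface, under the table's turning axis. z up; +x from the axis to the back, to the column (160 mm behind the axis, 296 mm high) and the reading head; -x to the front, where the index arm points at the start; +y to the left. Joints and points below belong to it.
- hub (a point): Top centre of the sample table's hub, on the turning axis, 80 mm above the work surface. The table is a disc of radius 93 mm, top 61 mm high, with eight sockets (outside 24 mm, inside 18 to 19 mm, rims 93 mm, inner floors 64 mm high) on a 68 mm radius, 45 degrees apart.
- carousel (a joint): Angle of the sample table, rad: 0 at the start, positive anticlockwise from above, free to 3.1 either way; the next holes are at +0.785 and -0.785. Friction 0.1 N m: 1 to 3 N at the plunger turns it. Locked, with 0.015 rad of play, while the pin is in a hole. A 34 mm wide arm runs out from it over the index ring, tip 170 mm from the axis, top 63 mm high; the plunger stands on it.
- plunger (a joint): How far the index plunger is pressed, m: 0 up (pin in a hole), 0.013 fully down. Sprung up: 3 N starts it, 8 N holds it down. Pressed 10 mm or more, its pin leaves the hole from below and the table is free; the finger resting on it swings the table. Let go between holes, the pin rides under the ring (reading about 0.009) and springs up at a hole, which it finds from within 0.04 rad.
- index_hole (a point): Centre of the top of the index hole at the front (start) of the fixed steel index ring: outer radius 130 mm, top 50 mm and underside 42 mm high, eight 11 mm holes on a 115 mm radius, 45 degrees apart, one for each station. The round-nosed 8 mm pin comes up into it from below, on a foot under the plunger; its tip shows in the hole.
- plunger_cap (a point): Centre of the flat top of the plunger's round black rubber cap, 40 mm across and 12 mm thick, 146 mm from the turning axis, 100 mm above the work surface when up. It moves with the arm and goes down with the plunger.
- reading_axis (a point): Centre of the lens in the underside of the reading head (vertical barrel of 50 mm diameter, 195 to 290 mm high), straight above the reading station, 68 mm behind the turning axis.
- scan_key (a joint): How far the read key is pressed, m: 0 up, 0.005 fully down; it counts as pressed beyond 0.0035. Sprung up; about 4 N presses it fully.
- scan_key_top (a point): Centre of the top of the read key, a round black push key of 26 mm diameter on a white pod (72 x 84 mm, 46 mm high) at the left of the reader; about 67 mm above the work surface when up; pressed straight down.
- tube: The long capped sample tube, 104 mm tall, 16 mm diameter, cap 23 mm across, standing loose in a socket of the sample table at the back left or back right, one station from the reading head. Origin at the centre of its bottom, 64 mm above the work surface; z along the tube. Its top is 168 mm above the work surface.
- vial_a: Short capped vial, 46 mm tall, 14 mm diameter, loose in the socket on the other side of the reading head from the long tube. Origin at the centre of its bottom.
- vial_b: Short capped vial, 46 mm tall, 14 mm diameter, loose in the socket under the reading head at the start. Origin at the centre of its bottom.
- vial_c: Short capped vial, 46 mm tall, 14 mm diameter, loose in the front left socket at the start. Origin at the centre of its bottom.
- bench_timer: Bystander: white bench timer, 68 x 68 x 20 mm, lying loose at the front right. Origin under its centre.
- tweezers: Bystander: steel forceps, 125 mm long, lying loose at the front left. Origin under the centre.
- glass_beaker: Bystander: empty glass beaker, 54 mm diameter, 69 mm tall, standing loose at the right. Origin at the centre of its bottom.
- pen: Bystander: marker pen, 135 mm long, lying loose on the notebook at the right. Origin under the centre.

How it is judged:
By the outcome, as a careful person would: the job done as asked, in the order asked, and still so for the second after the job is handed in, with the robot touching nothing.
It also fails if it takes over 45 s, if anything falls off the work surface, if the arm or the gripper's body presses on something with over 40 N, if the wrist force passes 120 N, or if a joint passes its speed limit or range.

## Robot

A 7-joint arm with a two-finger parallel gripper is mounted at the origin on a cart in front of the work surface, level with it; the furniture and walls round the work are solid. World frame = base frame: x ahead of the robot, y to its left, z up, the work surface at z = 0. Lengths are in m, angles in rad, forces in N, time in s.
With the tool pointing down it reaches from about 0.425 to 0.925 m from the base axis. Payload 6.8 kg.
Tool frame: the origin (TCP) lies on the mounting face of the last link; the fingertips stand 173 mm ahead of it and the grasp point (between the pads) lies 155 mm ahead of it; z points along the fingers, y is the direction in which the jaws open and shut (so a half turn about z gives the same grasp; the last joint's range is limited). The gripper opens to 85 mm and grips with 20 to 120 N. Pads are 22 mm wide; open, the fingers measure 114 mm over their backs; the gripper's body (76 mm by 85 mm) begins 54 mm behind the grasp point. The pads swing forward as they close: fully open they stand 13 mm farther back than shut.
Start: joints at [1.135, 0.477, 0.022, 1.555, -0.011, 1.109, -0.083], TCP at [0.217, -0.639, 0.405] pointing down, gripper open.
Joint ranges: [-2.96, 2.96], [-0.34, 2.1], [-1.41, 1.46], [0.24, 2.44], [-1.37, 4.51], [0.17, 1.92], [-2.96, 2.96]. Speed limits (rad/s): [2.39, 2.39, 3.14, 3.14, 3.14, 3.14, 3.14].

## Interface

Orientations are given as a unit quaternion [w, x, y, z].
In Python, from cell import bot, vision gives the robot as it stands.
- The arm moves only by the tool servo_tool, never from a script. Its argument "moves" is a list of rows, each a list of 6 numbers: the shift along the tool's x, y, z in m, then the turn, a rotation vector about the tool's x, y, z in degrees. A call has 1 to 10 rows; each row shifts and turns the commanded pose from where the row before left it, along the tool's axes as they then stand; what a row does not reach is not made up. A row lasts 1/12 s, in which the tool goes at most 41.7 mm and 7.16 degrees, less where a joint would pass 70% of its speed; a pose out of reach is approached as far as the arm can. A call is refused whole if a number of a shift passes 0.0417 or a number of a turn 7.16, either way. A call with a gripper value outside its range is refused whole. "gripper" is the finger opening in m, from 0 to 0.0854, set as the call begins (left out, the last holds). The fingers move at their own pace and stop on an object; "grip_force" is the grip in N (left out, the last holds). Time passes only in rows, so rows that do not move let the fingers close. It gives the time, the measured TCP pose, the force and the opening at its end, in the units of the state.
- bot.state(): the state, without advancing time (a new reading comes with each control period).
- vision.get_image(name): name is "side" or "top" or "wrist"; returns (picture, depth): 400x640x3 uint8, red, green, blue; 400x640 float32, m along the optical axis (not along the pixel's ray), 0 where there is no reading.
- vision.calibration(name): a dict with "vertical_fov" (degrees; the focal length in pixels is half the picture's height over the tangent of half this angle, whatever the lens; pixels are square), "cx", "cy" (the principal point, pixels), "eye" and "rotation" of the camera in the world; the wrist camera has in their place "hand_eye" (4x4, takes a point from camera to tool coordinates, whose origin is the TCP and whose axes are the flange's). Camera axes: x right, y up, looking along -z (the intrinsics and any distortion apply to the point x, -y, -z); pixel columns grow to the right and rows downward; lengths in m; the calibration is good to about 2 mm. A picture is of the moment at which its call begins: read the wrist's pose just before it. calibration takes no time and is no camera call.
- bot.finish_job(): hands the job in, once; it reports no verdict.
The state is a dict: "time_s": time; "joint_positions": joint angles; "qd": joint speeds; "effort": joint torques, N m; "position": TCP position; "orientation": TCP orientation; "contact_force": force on the tool from outside, world axes, zero at the start; "wrist_torque": the same for the moment, N m; "finger_gap": finger opening in m.
Only numpy, scipy, OpenCV 4.12 (cv2) and the standard library are available. Lean on these libraries where they do the work, as an engineer would, in place of code of your own. Each camera call takes 0.05 s, during which the arm holds its last target.

## Working session

There is one attempt and no reset: what is moved stays moved. The work goes in short steps, Python scripts to look and compute and a tool call to move; the robot and the scene stay as the last step left them, time stands still between calls to the robot, and variables do not carry over. Pictures are saved under pics/ and viewed, and the job is handed in when it is done.

Besides the shell and the picture viewer there is one more tool, called after "Call:" by a JSON object that holds its "api" and its "payload". servo_tool: Moves the arm, as the interface text tells. Its arguments: {"type":"object","properties":{"moves":{"type":"array","items":{"type":"array","items":{"type":"number"}}},"gripper":{"type":"number"},"grip_force":{"type":"number"}},"required":["moves"]}

```bash
ls; mkdir -p pics; python3 - <<'E'
from cell import bot, vision
import cv2,numpy as np
s=bot.state();print(s)
for n in("top","side","wrist"):
    im,d=vision.get_image(n);cv2.imwrite(f"pics/{n}0.png",im[:,:,::-1]);np.save(f"pics/{n}0d.npy",d)
    print(n,vision.calibration(n))
E
```

```text
pics
{'time_s': 0.0, 'joint_positions': array([ 1.1349158 ,  0.47779163,  0.0223079 ,  1.55643312, -0.01149879,
        1.10928176, -0.08310272]), 'qd': array([-0.00052302,  0.00135806, -0.00049918, -0.00074475, -0.00010583,
        0.00093608,  0.00252206]), 'effort': array([-3.94696617e-04, -5.96439922e+01,  1.60769474e+00, -2.81193370e+01,
        1.24416518e-02,  9.30246926e-03,  2.42304890e-05]), 'position': array([ 0.21724984, -0.63879966,  0.40373823]), 'orientation': array([-8.69504379e-04,  9.86595724e-01,  1.63181125e-01, -2.03976960e-04]), 'contact_force': array([ 0.78296781,  0.2014528 , -0.62934553]), 'wrist_torque': array([ 0.02427369,  0.00035982, -0.03454022]), 'finger_gap': 0.08557689283094319}
top {'vertical_fov': 50.89337472527828, 'cx': 328.33169055569385, 'cy': 201.93228716626635, 'eye': array([ 0.3765429 , -0.0776406 ,  1.52510906]), 'rotation': array([-0.70581903, -0.02893595,  0.03478669,  0.70694561])}
side {'vertical_fov': 47.201709119509694, 'cx': 315.07702857050987, 'cy': 191.71210449838588, 'eye': array([0.3865756 , 0.85662413, 0.9404684 ]), 'rotation': array([-0.05370641, -0.02415773,  0.41862083,  0.90624976])}
wrist {'vertical_fov': 62.505224521089346, 'cx': 318.677998075924, 'cy': 198.23533832918903, 'hand_eye': array([[-1.38800384e-03,  9.60066335e-01,  2.79769021e-01,
         7.14328426e-02],
       [ 9.99998892e-01,  1.18214286e-03,  9.04555985e-04,
         2.13859308e-04],
       [ 5.37706800e-04,  2.79769967e-01, -9.60066913e-01,
         3.09832519e-02],
       [ 0.00000000e+00,  0.00000000e+00,  0.00000000e+00,
         1.00000000e+00]])}
```

View pics/top0.png

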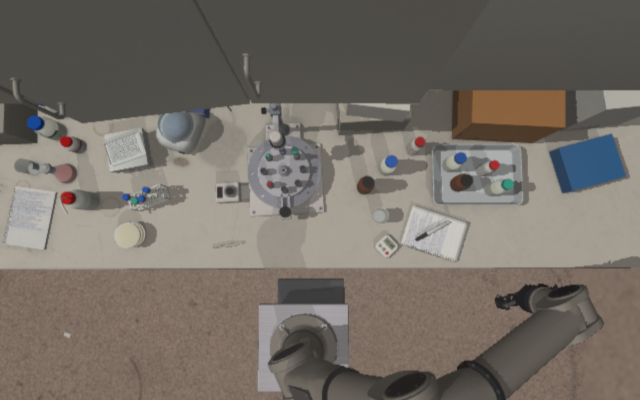

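View pics/side0.png

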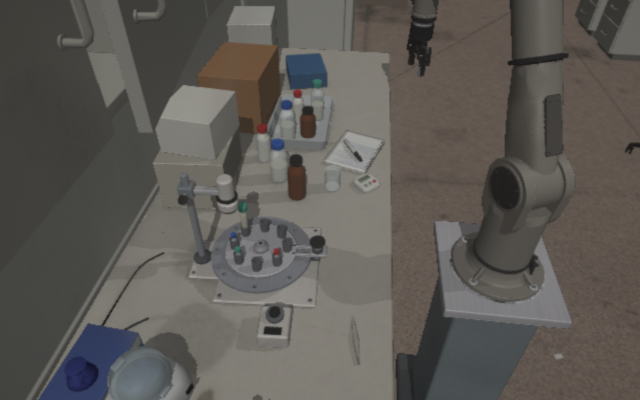

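View pics/wrist0.png

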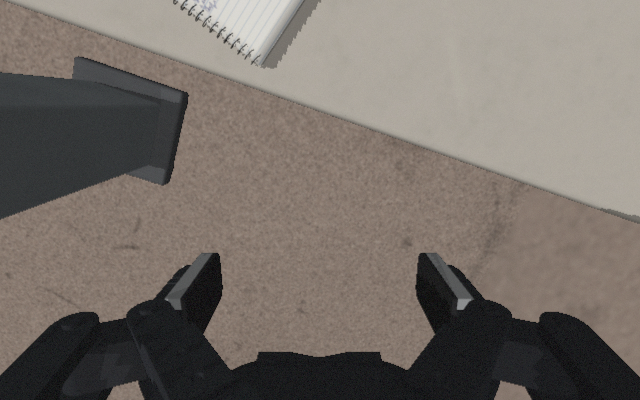

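The top view shows the reader with its hub near (284,171), the plunger cap near (285,212), the read key near (231,190) and a green-capped tube near (295,153), at the back right. I'll zoom in and measure.

```bash
cat > h.py <<'E'
import numpy as np,cv2
from scipy.spatial.transform import Rotation as R
from cell import bot,vision
def cam(n,s=None):
    c=vision.calibration(n);f=200/np.tan(np.radians(c['vertical_fov']/2))
    if 'eye' in c:
        q=c['rotation'];Rm=R.from_quat([q[1],q[2],q[3],q[0]]).as_matrix() if np.size(q)==4 else np.array(q);e=c['eye']
    else:
        q=s['orientation'];Rt=R.from_quat([q[1],q[2],q[3],q[0]]).as_matrix();H=c['hand_eye']
        Rm=Rt@H[:3,:3];e=Rt@H[:3,3]+s['position']
    return f,c['cx'],c['cy'],e,Rm
def ray(C,u,v):
    f,cx,cy,e,Rm=C
    return e,Rm@np.array([(u-cx)/f,-(v-cy)/f,-1.])
def onz(C,u,v,z):
    e,d=ray(C,u,v);return e+d*(z-e[2])/d[2]
def dep(C,u,v,D):
    e,d=ray(C,u,v);return e+d*D
def proj(C,p):
    f,cx,cy,e,Rm=C;q=Rm.T@(np.array(p)-e);return cx-f*q[0]/q[2],cy+f*q[1]/q[2]
E
python3 - <<'E'
from h import *
im=cv2.imread('pics/top0.png');d=np.load('pics/top0d.npy')
cv2.imwrite('pics/top0z.png',cv2.resize(im[95:235,205:335],None,fx=5.5,fy=4.28*1,interpolation=cv2.INTER_CUBIC)) if 0 else cv2.imwrite('pics/top0z.png',cv2.resize(im[95:225,205:335],None,fx=4.6,fy=4.6,interpolation=cv2.INTER_CUBIC))
im=cv2.imread('pics/side0.png')
cv2.imwrite('pics/side0z.png',cv2.resize(im[160:350,170:345],None,fx=3.1,fy=3.1,interpolation=cv2.INTER_CUBIC))
C=cam('top');
for n,u,v,z in (('hub',284,171,.08),('cap',285,212,.1),('key',231,190,.067),('tube',295,153,.168)):
    print(n,onz(C,u,v,z),dep(C,u,v,d[v,u]))
E
```

```text
hub [0.61519929 0.06399114 0.08      ] [0.61657587 0.06480808 0.07166455]
cap [0.47122455 0.05758119 0.1       ] [0.47109274 0.05739294 0.10198394]
key [0.55051595 0.24934646 0.067     ] [0.54961132 0.24764619 0.07458191]
tube [0.66022029 0.01982659 0.168     ] [0.65972896 0.01965777 0.17035052]
```

View pics/top0z.png

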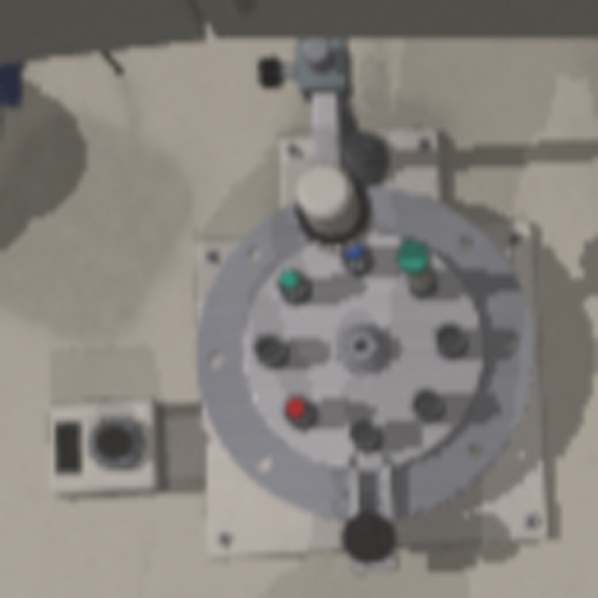

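View pics/side0z.png

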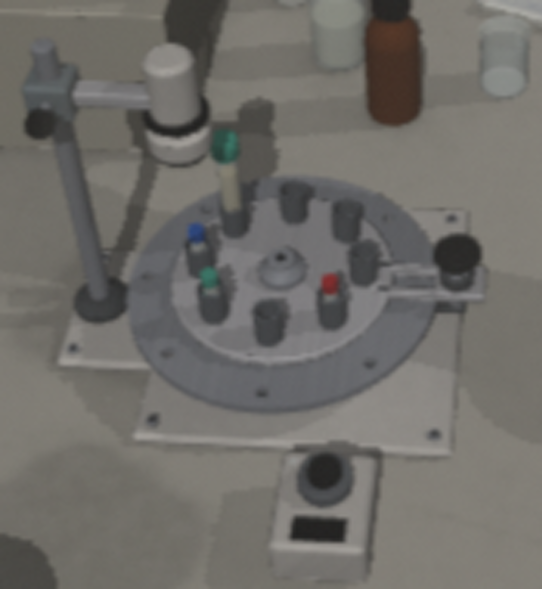

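The tube is at the back right, so the table must turn anticlockwise (+0.785), which takes the plunger from the front to the front right. I'll bring the wrist camera over the reader for a sharper measurement.

Call:
{"api": "servo_tool", "payload": {"moves": [[0,0,0,0,0,6.3],[0,0,0,0,0,6.3],[0,0,0,0,0,6.2],[0.024,-0.03,0,0,0,0],[0.024,-0.03,0,0,0,0],[0.024,-0.03,-0.01,0,0,0],[0.024,-0.03,-0.01,0,0,0],[0.024,-0.03,-0.01,0,0,0],[0.024,-0.03,-0.01,0,0,0],[0.024,-0.03,-0.01,0,0,0]]}}

```text
time_s: 0.98
position: [0.3862, -0.4274, 0.455]
orientation: [-0.0, 1.0, -0.0, -0.0]
contact_force: [0.5, 0.8, 0.5]
finger_gap: 0.0854
```

Call:
{"api": "servo_tool", "payload": {"moves": [[0.02,-0.035,-0.01,0,0,0],[0.02,-0.035,-0.01,0,0,0],[0.02,-0.035,-0.01,0,0,0],[0.015,-0.035,0,0,0,0],[0.015,-0.035,0,0,0,0],[0.015,-0.035,0,0,0,0],[0.01,-0.035,0,0,0,0],[0,-0.035,0,0,0,0],[0,-0.035,0,0,0,0],[0,-0.035,0,0,0,0]]}}

```text
time_s: 1.82
position: [0.5002, -0.0774, 0.4845]
orientation: [0.0, 1.0, -0.0, -0.0]
contact_force: [0.2, -0.5, -0.0]
finger_gap: 0.0853
```

Call:
{"api": "servo_tool", "payload": {"moves": [[0,-0.035,0,0,0,0],[0,-0.035,0,0,0,0],[0,-0.035,0,0,0,0],[0,-0.03,0,0,0,0],[0,-0.01,0,0,0,0],[0,0,0,0,0,0],[0,0,0,0,0,0]]}}

```text
time_s: 2.4
position: [0.5006, 0.0652, 0.4845]
orientation: [0.0, 1.0, 0.0, -0.0]
contact_force: [-0.2, -1.1, -0.3]
finger_gap: 0.0854
```

```bash
python3 - <<'E'
from h import *
s=bot.state();im,d=vision.get_image('wrist');cv2.imwrite('pics/w1.png',im[:,:,::-1]);np.save('pics/w1d.npy',d)
import pickle;pickle.dump(s,open('pics/w1.pkl','wb'));print(s['position'],s['joint_positions'])
E
```

```text
[0.50058083 0.06523386 0.48445218] [ 0.07248783  0.1465031  -0.3619916   1.83278325  0.05676538  1.17296716
 -1.87876787]
```

View pics/w1.png

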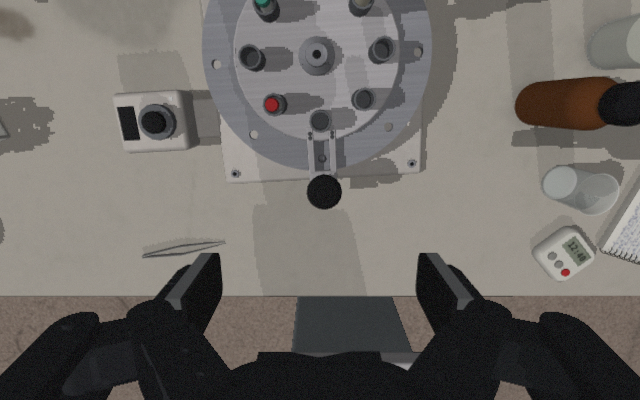

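The wrist view shows the hub at (317,55), the plunger cap at (324,192), the read key at (153,122) and the ring holes. I'll refine these by contour.

```bash
python3 - <<'E'
from h import *
import pickle
s=pickle.load(open('pics/w1.pkl','rb'));im=cv2.imread('pics/w1.png');d=np.load('pics/w1d.npy');C=cam('wrist',s)
g=cv2.cvtColor(im,cv2.COLOR_BGR2GRAY)
def blob(u,v,r,th):
    m=np.zeros_like(g);m[v-r:v+r,u-r:u+r]=(g[v-r:v+r,u-r:u+r]<th)*255
    n,l,st,c=cv2.connectedComponentsWithStats(m);k=l[v,u];return c[k],st[k]
cap,st=blob(324,192,30,45);print('cap',cap,st);P=onz(C,*cap,.1);print(P)
key,st=blob(153,122,24,50);print('key',key,st);K=onz(C,*key,.067);print(K)
for u,v in((153,122),(324,192),(345,150),(317,66)): print(u,v,dep(C,u,v,d[v,u]))
holes=[(217,64),(254,134),(388,127),(418,51)]
H=[onz(C,u,v,.05)[:2] for u,v in holes];print(H)
A=np.array([[2*h[0],2*h[1],1] for h in H]);x=np.linalg.lstsq(A,np.array([h@h for h in H]),rcond=None)[0]
print('axis from holes',x[:2],np.sqrt(x[2]+x[:2]@x[:2]))
hub=onz(C,317,55,.08);print('hub',hub,'r',np.linalg.norm(hub[:2]-P[:2]), 'yaw',np.degrees(np.arctan2(*(hub-P)[1::-1])))
for h in H: print(np.degrees(np.arctan2(h[1]-x[1],h[0]-x[0])))
E
```

```text
cap [323.93095768 191.40534521] [307 175  34  34 898]
[0.47668644 0.05931822 0.1       ]
key [153.83789954 121.92922374] [142 111  25  23 438]
[0.55037096 0.2536192  0.067     ]
153 122 [0.55033266 0.25424585 0.06769965]
324 192 [0.47599325 0.05923883 0.09996742]
345 150 [0.51542541 0.03278812 0.04875073]
317 66 [0.60847546 0.06673716 0.08043393]
[array([0.61372424, 0.18082145]), array([0.53504227, 0.14309277]), array([ 0.54309556, -0.0181193 ]), array([ 0.62707757, -0.04712557])]
axis from holes [0.61971081 0.06671008] 0.11416990022708857
hub [0.61926239 0.06670908 0.08      ] r 0.14276738811891015 yaw 2.9674453216508754
93.00312834633614
137.94518635761818
-132.08736517163638
-86.297321242983
```

Axis at (0.620, 0.067), yaw 3.0°. The hole radius comes out at 114 mm and the cap radius at about 144 mm, which agrees with the given sizes. Next I close the fingers and come down over the cap.

Call:
{"api": "servo_tool", "payload": {"gripper": 0, "grip_force": 40, "moves": [[-0.006,0.002,0.02,0,0,0],[-0.01,0.002,0.025,0,0,0],[-0.01,0.002,0.025,0,0,0],[0,0,0.025,0,0,0],[0,0,0.025,0,0,0],[0,0,0.025,0,0,0],[0,0,0.02,0,0,0],[0,0,0.01,0,0,0],[0,0,0.005,0,0,0],[0,0,0,0,0,0]]}}

```text
time_s: 3.28
position: [0.4746, 0.0587, 0.3041]
orientation: [0.0, 1.0, -0.001, -0.001]
contact_force: [0.3, -0.1, 0.2]
finger_gap: 0.0002
```

```bash
python3 - <<'E'
from h import *
s=bot.state();im,d=vision.get_image('wrist');cv2.imwrite('pics/w2.png',im[:,:,::-1])
im2,d=vision.get_image('side');im2=im2[:,:,::-1]
cv2.imwrite('pics/s2.png',cv2.resize(im2[120:320,200:400],None,fx=3,fy=3,interpolation=cv2.INTER_CUBIC));print(s['position'],s['finger_gap'],s['joint_positions'])
E
```

```text
[0.47464371 0.05869995 0.30413632] 0.00019706410264425475 [ 0.04424686  0.31242515 -0.34839998  2.08988972  0.15252422  0.76425668
 -1.9721505 ]
```

View pics/w2.png

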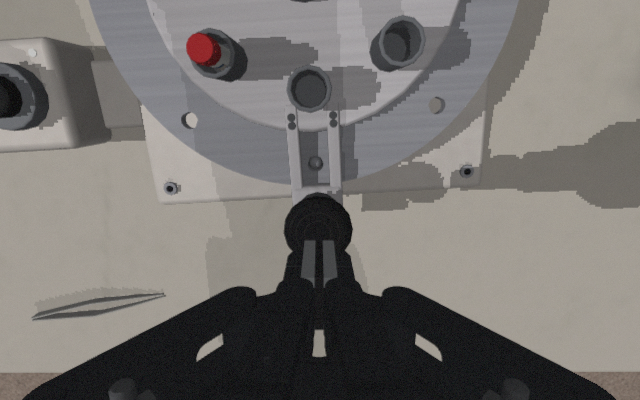

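View pics/s2.png

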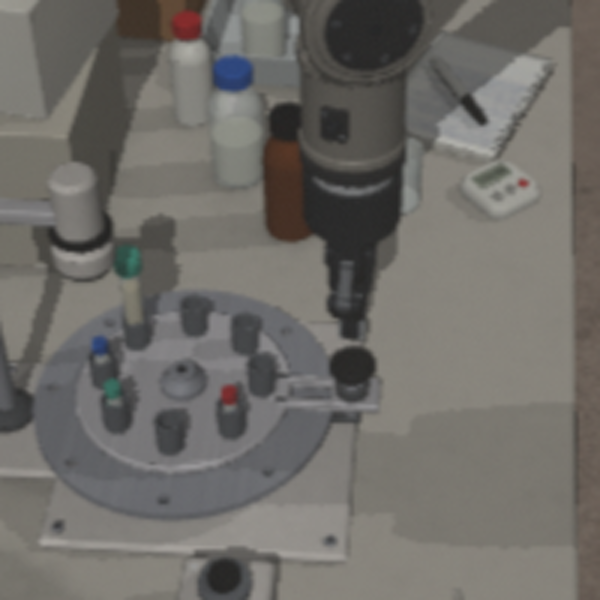

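The fingertips are centred over the cap, with the tips about 30 mm above it. Coming down.

Call:
{"api": "servo_tool", "payload": {"moves": [[0,0,0.01,0,0,0],[0,0,0.012,0,0,0],[0,0,0.006,0,0,0],[0,0,0.003,0,0,0],[0,0,0.002,0,0,0],[0,0,0.002,0,0,0],[0,0,0,0,0,0]]}}

```text
time_s: 3.97
position: [0.4744, 0.0598, 0.2697]
orientation: [0.0, 1.0, -0.0, -0.0]
contact_force: [-2.4, -0.4, 3.8]
finger_gap: -0.0002
```

Call:
{"api": "servo_tool", "payload": {"moves": [[0,0,0.003,0,0,0],[0,0,0.003,0,0,0],[0,0,0.002,0,0,0],[0,0,0.001,0,0,0],[0,0,0.001,0,0,0],[0,0,0,0,0,0]]}}

```text
time_s: 4.47
position: [0.4747, 0.06, 0.2604]
orientation: [0.0, 1.0, -0.0, 0.0]
contact_force: [-4.9, -0.2, 9.2]
finger_gap: 0.0003
```

Call:
{"api": "servo_tool", "payload": {"moves": [[0,0,0.001,0,0,0],[0,0,0.001,0,0,0],[0,0,0,0,0,0]]}}

```text
time_s: 4.72
position: [0.4745, 0.0604, 0.2599]
orientation: [0.0, 1.0, -0.0, 0.0]
contact_force: [-10.9, -1.0, 30.0]
finger_gap: -0.0001
```

```bash
python3 - <<'E'
import numpy as np
from cell import bot
p=bot.state()['position'];print(p)
ax=np.array([.620,.0667]);r=p[:2]-ax;print(np.hypot(*r),np.degrees(np.arctan2(*r[::-1])))
a0=183.;R=.146
for a in (0,5,10,15,20,25,30,35,40,42,44,45,46):
    t=np.radians(a0+a);print(a,np.round(R*np.array([np.cos(t)-np.cos(np.radians(a0)),np.sin(t)-np.sin(np.radians(a0))]),4))
E
```

```text
[0.47453915 0.06036243 0.25990514]
0.14559884203472598 -177.50526207939185
0 [0. 0.]
5 [ 0.0012 -0.0127]
10 [ 0.0035 -0.0252]
15 [ 0.0069 -0.0375]
20 [ 0.0114 -0.0494]
25 [ 0.0169 -0.0609]
30 [ 0.0234 -0.0719]
35 [ 0.0308 -0.0822]
40 [ 0.039  -0.0919]
42 [ 0.0426 -0.0956]
44 [ 0.0462 -0.0991]
45 [ 0.0481 -0.1009]
46 [ 0.05   -0.1025]
```

Call:
{"api": "servo_tool", "payload": {"moves": [[0,0,-0.0007,0,0,0],[0,0.003,0,0,0,0],[0.0005,0.005,0,0,0,0],[0.0007,0.0047,0,0,0,0],[0.0011,0.0063,0,0,0,0],[0.0012,0.0062,0,0,0,0],[0,0,0,0,0,0]]}}

```text
time_s: 5.3
position: [0.4795, 0.034, 0.2602]
orientation: [0.0, 1.0, -0.001, 0.002]
contact_force: [-2.8, -1.2, 15.9]
finger_gap: 0.0001
```

```bash
python3 - <<'E'
from h import *
s=bot.state();p=s['position'];ax=np.array([.620,.0667]);r=p[:2]-ax;print(np.hypot(*r),np.degrees(np.arctan2(*r[::-1])))
im,d=vision.get_image('wrist');cv2.imwrite('pics/w3.png',im[:,:,::-1])
E
```

```text
0.14422183300968053 -166.88332038693994
```

View pics/w3.png

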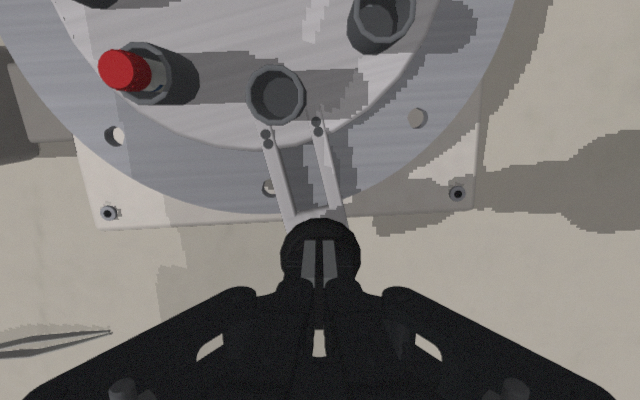

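The table follows, at about 10° so far with the tip still centred on the cap. Continuing to about 35°.

Call:
{"api": "servo_tool", "payload": {"moves": [[0.0017,0.0062,0,0,0,0],[0.0017,0.0061,0,0,0,0],[0.0022,0.006,0,0,0,0],[0.0023,0.0059,0,0,0,0],[0.0027,0.0058,0,0,0,0],[0.0028,0.0057,0,0,0,0],[0.0032,0.0055,0,0,0,0],[0.0033,0.0055,0,0,0,0],[0.0034,0.005,0,0,0,0],[0,0,0,0,0,0]]}}

```text
time_s: 6.18
position: [0.5039, -0.0177, 0.2603]
orientation: [-0.0, 1.0, -0.001, 0.003]
contact_force: [-0.0, -0.4, 11.2]
finger_gap: -0.0002
```

```bash
python3 - <<'E'
from h import *
s=bot.state();p=s['position'];ax=np.array([.620,.0667]);r=p[:2]-ax;print(np.hypot(*r),np.degrees(np.arctan2(*r[::-1])))
import pickle;pickle.dump(s,open('pics/w4.pkl','wb'))
im,d=vision.get_image('wrist');cv2.imwrite('pics/w4.png',im[:,:,::-1])
E
```

```text
0.1435514813217334 -144.0059272724913
```

View pics/w4.png

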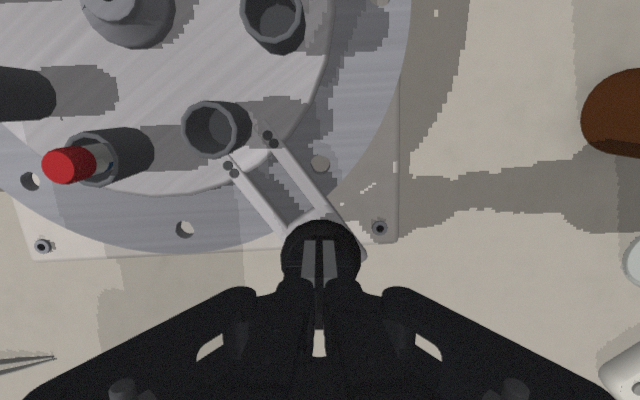

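Call:
{"api": "servo_tool", "payload": {"moves": [[0.0038,0.005,0,0,0,0],[0.004,0.0048,0,0,0,0],[0.0042,0.0046,0,0,0,0],[0.0042,0.0044,0,0,0,0],[0,0,0,0,0,0]]}}

```text
time_s: 6.65
position: [0.5201, -0.0364, 0.2603]
orientation: [-0.0, 1.0, -0.001, 0.003]
contact_force: [0.9, 0.1, 10.8]
finger_gap: 0.0
```

```bash
python3 - <<'E'
from h import *
s=bot.state();p=s['position'];ax=np.array([.620,.0667]);r=p[:2]-ax;print(np.hypot(*r),np.degrees(np.arctan2(*r[::-1])))
C=cam('wrist',s)
im,d=vision.get_image('wrist');cv2.imwrite('pics/w5.png',im[:,:,::-1])
print(proj(C,[.620+.115*np.cos(np.radians(228)),.0667+.115*np.sin(np.radians(228)),.05]))
E
```

```text
0.14349963349217978 -134.09535232354656
(np.float64(287.7132529806077), np.float64(194.4189153752418))
```

View pics/w5.png

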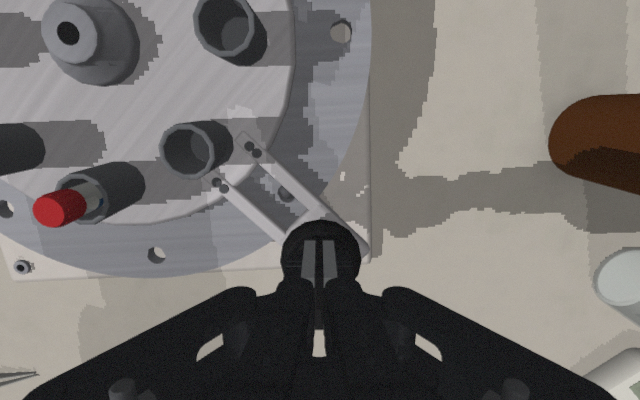

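The hole is at (287,192), between the rails and just ahead of mid-line, so it is about 3° further on. I'll advance 2°, then ease up so the pin rides under the ring.

Call:
{"api": "servo_tool", "payload": {"moves": [[0.0018,0.0017,0,0,0,0],[0.0018,0.0017,0,0,0,0],[0,0,-0.0015,0,0,0],[0,0,-0.0015,0,0,0],[0,0,0,0,0,0]]}}

```text
time_s: 7.12
position: [0.523, -0.0389, 0.263]
orientation: [-0.0, 1.0, -0.0, 0.003]
contact_force: [1.2, 0.2, 5.6]
finger_gap: 0.0001
```

```bash
python3 - <<'E'
from h import *
s=bot.state();p=s['position'];ax=np.array([.620,.0667]);r=p[:2]-ax;print(np.hypot(*r),np.degrees(np.arctan2(*r[::-1])))
im,d=vision.get_image('wrist');cv2.imwrite('pics/w6.png',cv2.resize(im[100:260,180:380,::-1],None,fx=3.5,fy=3.5))
E
```

```text
0.14341179852030758 -132.56211521973214
```

View pics/w6.png

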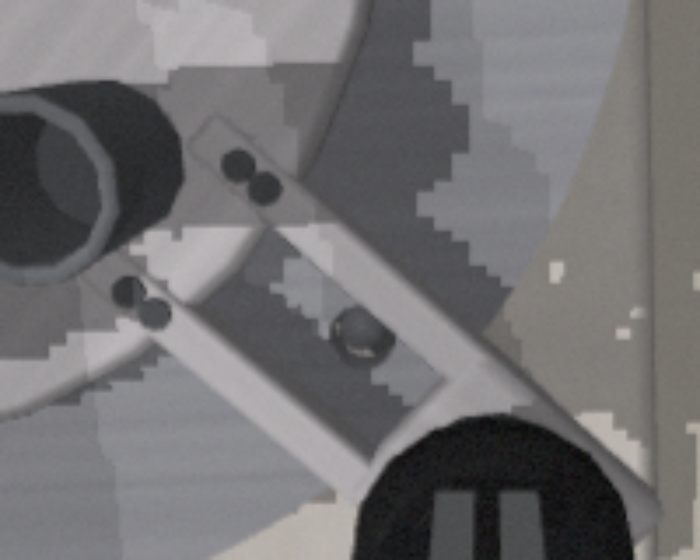

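The pin now shows in the hole, slightly behind its centre. I'll creep about 2 mm further and ease up.

Call:
{"api": "servo_tool", "payload": {"moves": [[0.0007,0.0007,0,0,0,0],[0.0007,0.0007,0,0,0,0],[0,0,-0.0015,0,0,0],[0,0,0,0,0,0]]}}

```text
time_s: 7.5
position: [0.5242, -0.04, 0.2643]
orientation: [-0.0, 1.0, 0.0, 0.003]
contact_force: [1.5, 1.3, 6.1]
finger_gap: 0.0
```

```bash
python3 - <<'E'
from h import *
s=bot.state();p=s['position'];ax=np.array([.620,.0667]);r=p[:2]-ax;print(np.hypot(*r),np.degrees(np.arctan2(*r[::-1])))
im,d=vision.get_image('wrist');cv2.imwrite('pics/w7.png',cv2.resize(im[100:260,180:380,::-1],None,fx=3.5,fy=3.5))
E
```

```text
0.1434456915440325 -131.92013326681797
```

View pics/w7.png

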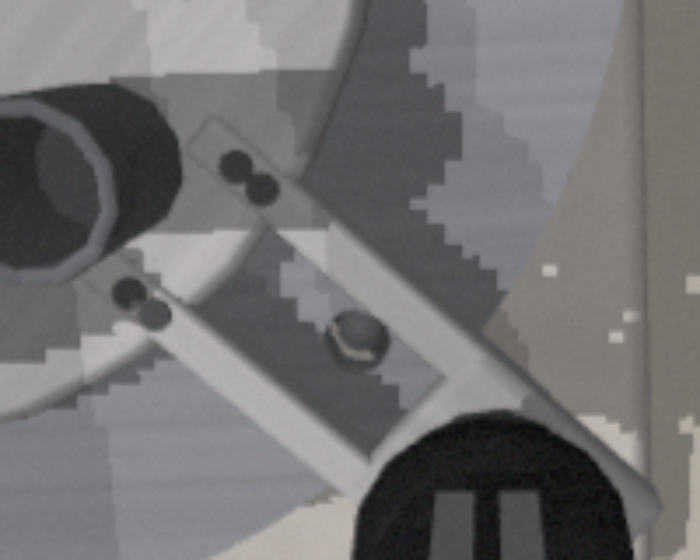

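Call:
{"api": "servo_tool", "payload": {"moves": [[0,0,-0.0015,0,0,0],[0,0,-0.0015,0,0,0],[0,0,-0.001,0,0,0],[0,0,0,0,0,0]]}}

```text
time_s: 7.88
position: [0.5239, -0.0402, 0.268]
orientation: [-0.0, 1.0, 0.0, 0.002]
contact_force: [3.0, 1.9, 5.1]
finger_gap: -0.0001
```

```bash
python3 - <<'E'
from h import *
s=bot.state();print(s['contact_force'])
im,d=vision.get_image('wrist');cv2.imwrite('pics/w8.png',cv2.resize(im[100:260,180:380,::-1],None,fx=3.5,fy=3.5))
E
```

```text
[3.03415473 1.88473882 5.07770766]
```

View pics/w8.png

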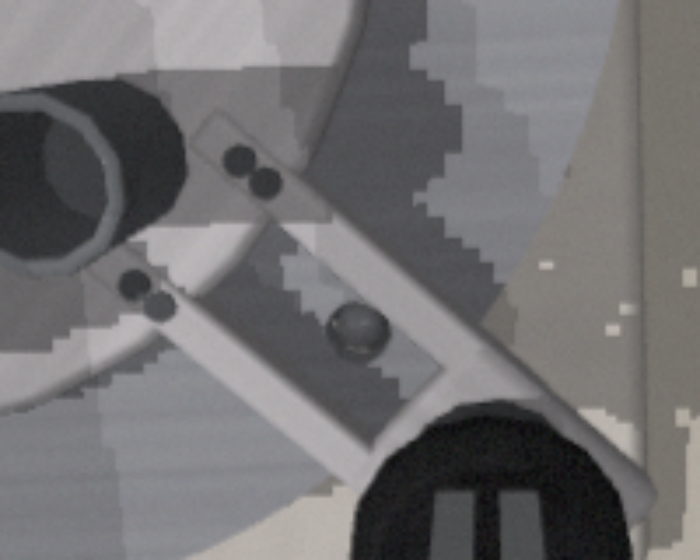

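The cap has followed the finger up to about 5 mm pressed, so the pin is in the hole. Lifting clear.

Call:
{"api": "servo_tool", "payload": {"moves": [[0,0,-0.003,0,0,0],[0,0,-0.003,0,0,0],[0,0,-0.01,0,0,0],[0,0,-0.025,0,0,0],[0,0,-0.025,0,0,0],[0,0,-0.02,0,0,0],[0,0,-0.01,0,0,0],[0,0,0,0,0,0]]}}

```text
time_s: 8.6
position: [0.5226, -0.041, 0.3649]
orientation: [0.0, 1.0, -0.001, 0.001]
contact_force: [0.1, 0.5, 0.4]
finger_gap: -0.0001
```

```bash
python3 - <<'E'
from h import *
s=bot.state();C=cam('wrist',s);print(s['position'])
im,d=vision.get_image('wrist');cv2.imwrite('pics/w9.png',im[:,:,::-1])
g=cv2.cvtColor(im,cv2.COLOR_RGB2GRAY)
im2,_=vision.get_image('side');im2=im2[:,:,::-1]
cv2.imwrite('pics/s9.png',cv2.resize(im2[120:320,180:380],None,fx=3,fy=3,interpolation=cv2.INTER_CUBIC))
for u,v in((320,215),(310,225),(330,225)):print(d[v,u],dep(C,u,v,d[v,u]))
E
```

```text
[ 0.52261635 -0.04103736  0.36489067]
0.24741612 [ 0.5134245  -0.04206397  0.09988046]
0.2501171 [ 0.50527006 -0.03446548  0.09942757]
0.35694006 [ 0.46724708 -0.05324976 -0.00078769]
```

View pics/w9.png

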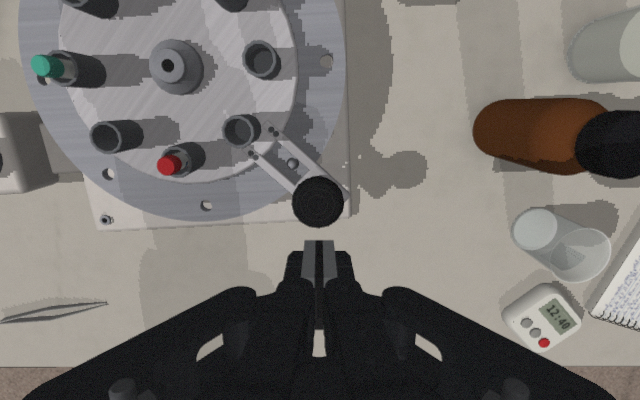

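View pics/s9.png

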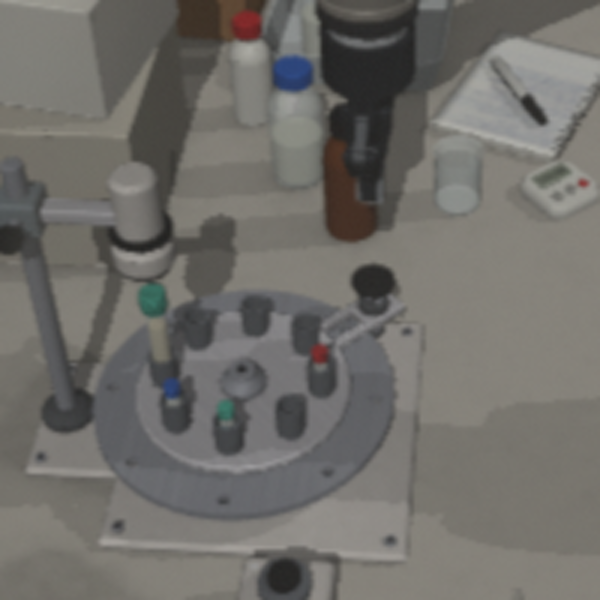

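The cap top is back at 0.0999 m, so the plunger is up and locked, and the tube is under the head. Moving to the key.

Call:
{"api": "servo_tool", "payload": {"moves": [[0,-0.02,0,0,0,0],[0.0035,-0.035,0,0,0,0],[0.0035,-0.035,0,0,0,0],[0.0035,-0.035,0,0,0,0],[0.0035,-0.035,0,0,0,0],[0.0035,-0.035,0,0,0,0],[0.0035,-0.035,0,0,0,0],[0.0035,-0.035,0,0,0,0],[0.0035,-0.02,0,0,0,0],[0,-0.01,0,0,0,0]]}}

```text
time_s: 9.53
position: [0.5497, 0.2578, 0.3608]
orientation: [-0.0, 1.0, 0.002, -0.002]
contact_force: [0.3, -0.5, -0.1]
finger_gap: -0.0006
```

Call:
{"api": "servo_tool", "payload": {"moves": [[0,0,0.02,0,0,0],[0,0,0.025,0,0,0],[0,0,0.02,0,0,0],[0,0,0.01,0,0,0],[0,0,0,0,0,0],[0,0,0,0,0,0]]}}

```text
time_s: 10.03
position: [0.5506, 0.2535, 0.2873]
orientation: [0.001, 1.0, -0.001, -0.001]
contact_force: [0.1, 0.6, 0.4]
finger_gap: 0.0003
```

```bash
python3 - <<'E'
from h import *
s=bot.state();C=cam('wrist',s);print(s['position'])
im,d=vision.get_image('wrist');cv2.imwrite('pics/w10.png',im[:,:,::-1])
print(proj(C,[.5504,.2536,.067]))
E
```

```text
[0.55059835 0.2535419  0.2873147 ]
(np.float64(318.3585429119298), np.float64(223.5170031108949))
```

View pics/w10.png

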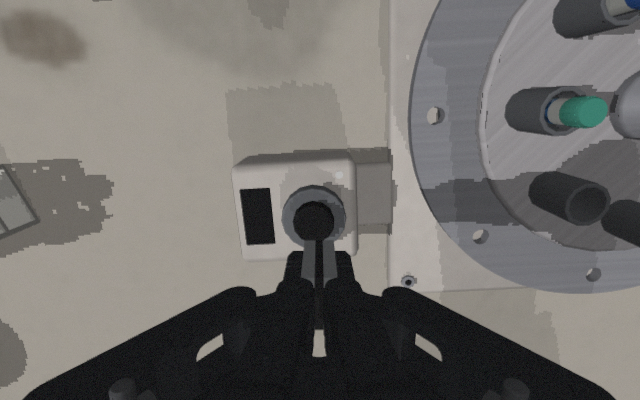

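The key appears at (314,221), about 2 mm left of the prediction. I'll correct for that and press.

Call:
{"api": "servo_tool", "payload": {"moves": [[0,-0.001,0.01,0,0,0],[0,-0.001,0.015,0,0,0],[0,0,0.01,0,0,0],[0,0,0.005,0,0,0],[0,0,0.003,0,0,0],[0,0,0.002,0,0,0],[0,0,0,0,0,0]]}}

```text
time_s: 10.67
position: [0.5507, 0.2563, 0.2429]
orientation: [-0.0, 1.0, -0.0, 0.0]
contact_force: [-0.1, 0.2, -0.2]
finger_gap: 0.0003
```

Call:
{"api": "servo_tool", "payload": {"moves": [[0,0,0.002,0,0,0],[0,0,0.002,0,0,0],[0,0,0.0015,0,0,0],[0,0,0.001,0,0,0],[0,0,0,0,0,0]]}}

```text
time_s: 11.08
position: [0.551, 0.2566, 0.2367]
orientation: [-0.0, 1.0, -0.0, 0.001]
contact_force: [1.1, 0.5, 3.6]
finger_gap: 0.0001
```

Call:
{"api": "servo_tool", "payload": {"moves": [[0,0,0.0015,0,0,0],[0,0,0.001,0,0,0],[0,0,0,0,0,0]]}}

```text
time_s: 11.33
position: [0.551, 0.2566, 0.2354]
orientation: [-0.0, 1.0, -0.0, 0.001]
contact_force: [-1.6, -1.4, 12.8]
finger_gap: 0.0002
```

12.8 N means the key is bottomed. Releasing and lifting clear.

Call:
{"api": "servo_tool", "payload": {"moves": [[0,0,0,0,0,0],[0,0,-0.004,0,0,0],[0,0,-0.006,0,0,0],[0,0,-0.02,0,0,0],[0,0,-0.03,0,0,0],[0,0,-0.03,0,0,0],[0,0,-0.03,0,0,0],[0,0,-0.02,0,0,0],[0,0,0,0,0,0],[0,0,0,0,0,0]]}}

```text
time_s: 12.17
position: [0.5506, 0.2563, 0.3748]
orientation: [-0.0, 1.0, -0.0, 0.001]
contact_force: [-0.0, -0.6, -0.5]
finger_gap: 0.0001
```

```bash
python3 - <<'E'
from h import *
s=bot.state();C=cam('wrist',s);print(s['position'],s['contact_force'])
im,d=vision.get_image('wrist')
t,dt=vision.get_image('top');sd,_=vision.get_image('side')
a=cv2.resize(t[95:245,205:405,::-1],(400,300),interpolation=cv2.INTER_CUBIC);b=cv2.resize(sd[120:345,180:405,::-1],(400,400),interpolation=cv2.INTER_CUBIC)[:300*2]
c=cv2.resize(im[:,:,::-1],(400,250))
out=np.zeros((560,800,3),np.uint8);out[:300,:400]=a;out[:400,400:]=b;out[305:555,:400]=c
cv2.imwrite('pics/f.png',out)
g=cv2.cvtColor(im,cv2.COLOR_RGB2GRAY);u,v=map(int,proj(C,[.5504,.2545,.067]));
for dv in(-6,-3,0): print(dep(C,u,v+dv,d[v+dv,u]),im[v+dv,u])
Ct=cam('top');u,v=proj(Ct,[.5223,-.0418,.1]);u=round(u);v=round(v);print([dep(Ct,u+i,v,dt[v,u+i])[2] for i in(-2,0,2)])
E
```

```text
[0.55057605 0.25626396 0.37482953] [-0.01510887 -0.58792876 -0.48745411]
[0.55651335 0.25454955 0.06758161] [21 17 24]
[0.5535473  0.254542   0.06633412] [28 26 31]
[0.55102023 0.25454538 0.06694555] [25 21 25]
[np.float64(0.10159168899659932), np.float64(0.10533538394878628), np.float64(0.10160524921427005)]
```

View pics/f.png

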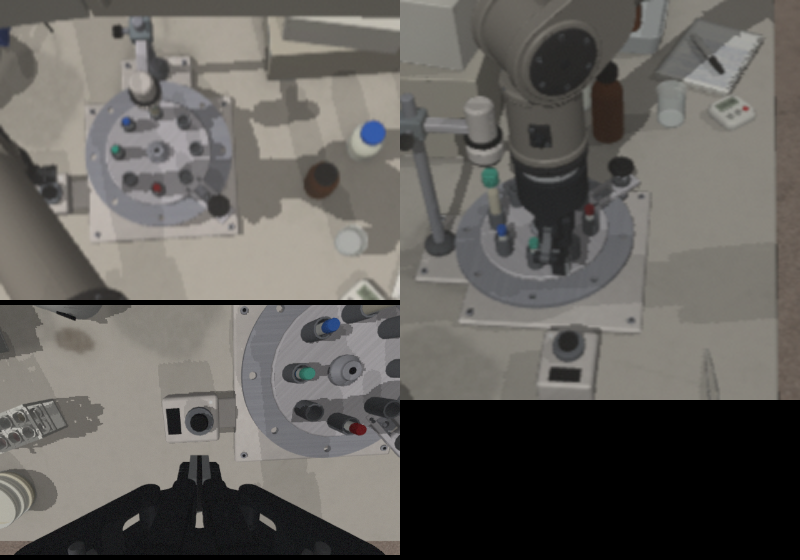

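The plunger and key are up (cap about 0.10 m, key 0.067 m), the tube is under the head and the bystanders look undisturbed. The robot is clear, so I'm handing in.

```bash
python3 -c "
from cell import bot
print(bot.state()['time_s'],bot.finish_job())"
```

```text
the job is handed in; nothing more can be done
12.3167 None
```

I swung the table one hole anticlockwise, so the long tube now stands under the reading head. I then pressed the read key and let it go, and handed the job in at 12.3 s of the 45 s allowed.

- **Plunger:** I pressed it with closed fingertips. It bottomed briefly at about 30 N, and I eased off to 11–16 N for the swing. I let it up gradually once the pin showed in the hole.
- **Lock:** after the release, the pin showed in the hole and the cap top measured 0.0999 m in the wrist view. The last top view gave 0.102–0.105 m, a few mm above the stated 0.100 m, with the coarser camera.
- **Read key:** I pressed it only after the lock check, until it bottomed at 12.8 N. After release its top measured 0.067 m, so it is up again.
- **Surroundings:** the last pictures showed the tube under the head and the vials in their sockets. The beaker, timer, pen and tweezers looked undisturbed. The arm was clear, with no contact force beyond sensor noise.

I judged the lock from the cap height and the pin in the hole, since there is no direct reading of the joint.

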